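# Clear the carton jammed across the dispenser chute

## Task

A carton has turned sideways and jammed across the narrowing lower part of the sloping chute, under its slotted cover. Reach in through the slot, push the carton back up the slope until it lies wholly in the open upper part, then lift it out and lay it flat, right way up, on the floor of the grey tray. Set it down rather than dropping it, and leave the small carton in the tray and the other things on the bench where they are.

Things in the scene. Friction and masses are not known exactly. Their poses are not given: they have to be found in the camera images.
- chute: Fixed sloping chute, blue-grey steel, black rubber floor, on legs, left or right of the robot (tray on the other side). Low mouth towards the robot; rises away at 24 degrees. Origin: middle of the floor's surface, under the cover's upper edge; x up the slope, y across to the left, z square to the floor. Floor from x = -190 to +170 mm. Rubber grips: the carton stays where it is left.
- slot (a point): Centre of the cover's slot, level with the cover's top; axes as the chute's. The cover is two 3 mm steel strips, undersides 54 and tops 57 mm above the floor, from chute x = -155 to 0, with a slot 80 mm wide (chute y = -40 to +40) running its whole length, open at both ends. Side walls there are 58 mm high.
- taper (a point): Point on the middle of the chute's floor (chute x = -75 mm) where narrowing starts; axes as the chute's. Above it the chute is 146 mm wide inside; below it the walls close in evenly to a throat 84 mm wide at chute x = -150 mm, straight from there to the mouth.
- open_part (a point): Point on the chute's floor at the centre of its uncovered upper part (chute x = +83 mm); axes as the chute's. This part runs from chute x = 0 to an end plate 25 mm high at x = +166, 146 mm wide inside, side walls 36 mm high, nothing above. Only here can the carton be lifted out.
- carton: The jammed part: rigid brown cardboard carton, 54 (x) by 130 (y) by 45 mm high (z), 0.2 to 0.42 kg, tape strip along its top. Origin: centre of its underside. At the start it lies on the chute's floor, long side across, up to 16 degrees askew, at the narrowing walls under the cover, centre near chute x = -65 mm; its x points up the slope. Pushing it up takes 2 to 7 N.
- tray: Fixed open tray of grey plastic on the bench, 210 (x) by 300 (y) by 40 mm high, walls and floor 5 mm thick. Origin: centre of its underside; z up. The small carton stands towards its +y end; the rest of it is empty.
- small_carton: Loose cube-like cardboard carton, 60 by 60 by 50 mm high, standing in the tray, about 100 mm from the tray's centre towards +y of the tray. Origin at the centre of its underside. To be left alone.
- tape_roll: Loose roll of brown packing tape lying flat on the bench near its far edge, 100 across, 48 mm high. Origin at the centre of its underside. To be left alone.
- glue_jar: Loose white screw-top jar, 70 across, 90 mm high, standing on the robot's left. Origin at the centre of its underside. To be left alone.
- screwdriver: Loose screwdriver with a black handle, 190 mm long, lying on the right of the robot. Origin under the middle of it. To be left alone.
- marker: Loose white marker pen with a black cap, 140 mm long and 17 mm thick, lying between the chute and the tray, on their robot side. To be left alone.
Things that resemble listed ones, but are neither listed nor needed, are in the scene too. What is shaped like the carton but green or orange is not meant.

How it is judged:
By the outcome, as a careful person would: the job done as asked, in the order asked, and still so for the second after the job is handed in, with the robot touching nothing.
It also fails if it takes over 58 s, if anything falls off the work surface, if the arm or the gripper's body presses on something with over 40 N, if the wrist force passes 120 N, or if a joint passes its speed limit or range.

## Robot

A 6-joint arm with a two-finger parallel gripper is mounted at the origin on the work surface. World frame = base frame: x ahead of the robot, y to its left, z up, the work surface at z = 0. Lengths are in m, angles in degrees, forces in N, time in s.
With the tool pointing down it reaches from about 0.15 to 0.775 m from the base axis. Payload 6.1 kg.
Tool frame: the origin (TCP) lies between the finger pads; the fingertips stand 17 mm ahead of it and the grasp point (between the pads) lies 2 mm behind it (ctrl.tips_ahead is the distance from the TCP to the fingertips, in m); z points along the fingers, y is the direction in which the jaws open and shut (so a half turn about z gives the same grasp; the last joint's range is limited). The gripper opens to 85 mm and grips with 20 to 120 N. Pads are 22 mm wide; open, the fingers measure 114 mm over their backs; the gripper's body (76 mm by 85 mm) begins 54 mm behind the grasp point. The pads swing forward as they close: fully open they stand 13 mm farther back than shut.
Start: joints at [-71.734, 7.208, -2.269, 80.523, 0, 90], TCP at [0.165, -0.499, 0.248] pointing down, gripper open.
Joint ranges: [-155.77, 155.77], [-54.66, 111.73], [-72.52, 77.12], [-102.08, 115.82], [-83.92, 84.16], [-180, 180]. Speed limits (degrees/s): [136.94, 136.94, 172.46, 180, 180, 180].

## Interface

Orientations are given as a 3x3 rotation matrix whose columns are the frame's x, y, z axes.
In Python, from cell import get_state, get_image, camera_params, ctrl gives the robot as it stands. The module is installed in compiled form; this text tells all that it offers.
- The arm moves only by the shell command python3 -m pendant 'ROWS'. ROWS is JSON, a list that holds one entry, the list of rows, each a list of 5 numbers: the shift along the tool's x, y, z in mm, then the turn about the tool's z in rad, then the finger opening in mm, from 0 to 85.4. A call has exactly 5 rows; each row shifts and turns the pose as measured when the row begins, along the tool's axes as they then stand; what a row does not reach is not made up. A row lasts 1/10 s, in which the tool goes at most 50 mm and 8.59 degrees, less where a joint would pass 70% of its speed; a pose out of reach is approached as far as the arm can. A call with a gripper value outside its range is refused whole. The fingers move at their own pace and stop on an object; the grip force is fixed at half the most. Time passes only in rows, so rows that do not move let the fingers close, or fill a call up. It gives the time, the measured TCP pose, the force and the opening at its end, in the units of the state.
- get_state(): the state, without advancing time (a new reading comes with each control period).
- get_image(name): name is "scene" or "top"; returns (picture, depth): 480x640x3 uint8, blue, green, red; 480x640 float32, m along the optical axis (not along the pixel's ray), 0 where there is no reading.
- camera_params(name): a dict with "mtx" (3x3 intrinsics, pixels), "rvec" (rotation vector, rad) and "tvec" (3), from world to camera coordinates, as OpenCV has them. Camera axes: x right, y down, z forward; pixel columns grow to the right and rows downward; lengths in m; the calibration is good to about 2 mm. A picture is of the moment at which its call begins. camera_params takes no time and is no camera call.
- ctrl.close_job(): hands the job in, once; it reports no verdict.
The state is a dict: "time_s": time; "joint_positions": joint angles; "qvel": joint speeds; "joint_efforts": joint torques, N m; "eef_pos": TCP position; "tool_rot": TCP orientation; "contact_force": force on the tool from outside, world axes, zero at the start; "wrist_torque": the same for the moment, N m; "gripper_width": finger opening in m.
Only numpy, scipy, OpenCV 4.12 (cv2) and the standard library are available. Lean on these libraries where they do the work, as an engineer would, in place of code of your own. Each camera call takes 0.05 s, during which the arm holds its last target.

## Working session

There is one attempt and no reset: what is moved stays moved. The work goes in short steps, Python scripts to look and compute and a shell command to move; the robot and the scene stay as the last step left them, time stands still between calls to the robot, and variables do not carry over. Pictures are saved under pics/ and viewed, and the job is handed in when it is done.

```bash
mkdir -p pics; ls
cat > h.py <<'E'
import numpy as np, cv2
from cell import get_state,get_image,camera_params,ctrl
def cam(n):
    p=camera_params(n);R=cv2.Rodrigues(np.array(p['rvec'],float))[0];return np.array(p['mtx']),R,np.array(p['tvec'],float).ravel()
def cloud(n,d):
    K,R,t=cam(n);v,u=np.mgrid[0:480,0:640];x=(u-K[0,2])/K[0,0]*d;y=(v-K[1,2])/K[1,1]*d
    return (np.stack([x,y,d],-1)-t)@R
def proj(n,P):
    K,R,t=cam(n);c=np.atleast_2d(P)@R.T+t;return (c[:,:2]/c[:,2:])*[K[0,0],K[1,1]]+[K[0,2],K[1,2]]
E
python3 - <<'E'
from h import *
for n in('scene','top'):
    im,d=get_image(n);cv2.imwrite(f'pics/{n}0.png',im);np.save(f'{n}0.npy',d)
    K,R,t=cam(n);print(n,K[0,0],-R.T@t,R[2],(d>0).mean())
s=get_state()
for k in s:print(k,np.round(s[k],4).tolist())
E
```

```text
pics
scene 620.9338821728189 [ 1.75676599 -0.37072219  1.26427805] [-0.71828189  0.17400057 -0.67364303] 0.996142578125
top 594.7906178481643 [ 0.38144108 -0.08466369  1.63139381] [ 0.10297399  0.02023524 -0.9944782 ] 0.9961393229166666
time_s 0.1
joint_positions [-71.734, 7.2394, -2.3185, 80.522, -0.0002, 90.0021]
qvel [0.0088, -0.1179, 0.2329, 0.0893, 0.0009, -0.0416]
joint_efforts [0.0006, -43.6901, 35.3608, 0.0137, 0.0001, -0.0]
eef_pos [0.1645, -0.4982, 0.2476]
tool_rot [[0.9496, 0.3134, -0.0004], [0.3134, -0.9496, 0.0013], [-0.0, -0.0014, -1.0]]
contact_force [0.1056, 0.0358, -0.6002]
wrist_torque [0.0108, 0.012, 0.0026]
gripper_width 0.0853
```

View pics/scene0.png

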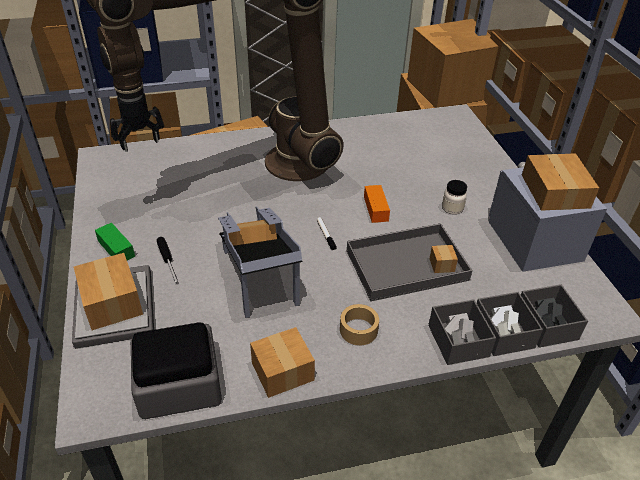

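View pics/top0.png

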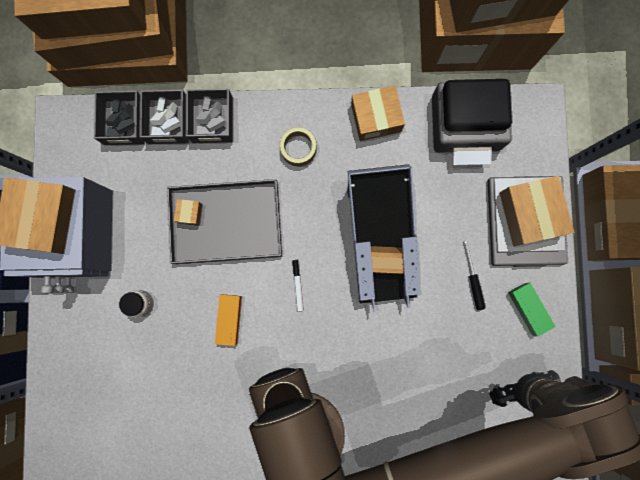

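Run:
```python
from h import *
t=cv2.imread('pics/top0.png')[150:330,320:450];s=cv2.imread('pics/scene0.png')[195:325,200:320]
a=cv2.resize(t,None,fx=3.2,fy=3.2,interpolation=2);b=cv2.resize(s,None,fx=3.2,fy=3.2,interpolation=2)
o=np.zeros((580,800,3),np.uint8);o[:a.shape[0],:a.shape[1]]=a;o[:b.shape[0],416:416+b.shape[1]]=b
cv2.imwrite('pics/z0.png',o); print(ctrl.tips_ahead)
d=np.load('top0.npy');P=cloud('top',d)
for r in range(165,315,6):
    print(r,' '.join('%.0f,%.0f,%.0f'%tuple(1000*P[r,c]) for c in (352,362,375,387,400,410)))
```

```text
0.017
165 727,-149,-2 726,-176,2 725,-213,-1 723,-245,6 684,-259,188 682,-282,198
171 671,-141,191 667,-165,207 666,-196,210 671,-228,180 671,-260,180 664,-280,211
177 658,-141,181 660,-166,168 658,-198,177 658,-228,169 657,-260,171 653,-282,194
183 645,-141,171 644,-166,174 643,-198,174 644,-228,166 644,-261,164 640,-283,182
189 632,-141,160 630,-166,164 630,-198,165 630,-228,162 630,-261,157 627,-284,172
195 617,-141,158 617,-166,152 616,-198,156 616,-229,154 615,-261,152 614,-286,156
201 597,-139,189 602,-166,154 601,-198,151 602,-229,146 602,-262,141 601,-287,144
207 583,-139,182 588,-166,147 588,-199,139 587,-229,141 587,-262,139 586,-287,139
213 570,-139,171 574,-166,137 573,-199,133 573,-229,135 572,-262,134 571,-287,136
219 556,-139,156 558,-165,136 559,-199,129 558,-229,127 557,-262,128 557,-288,125
225 558,-145,1 544,-166,128 545,-199,117 543,-229,125 543,-263,121 542,-288,122
231 542,-145,-5 530,-166,118 529,-199,116 529,-230,113 528,-262,118 528,-289,110
237 525,-144,0 515,-166,111 514,-199,110 514,-230,106 513,-263,109 508,-281,165
243 508,-143,8 495,-162,165 499,-199,10
[... 200 characters left out ...]
48
261 459,-143,-2 452,-162,148 452,-196,134 451,-226,130 451,-259,123 450,-282,143
267 443,-142,-7 437,-163,133 437,-196,126 436,-225,134 436,-259,126 435,-283,134
273 427,-142,-6 422,-162,137 423,-199,71 423,-231,70 422,-265,62 420,-282,132
279 410,-142,-9 407,-162,132 408,-200,59 407,-231,61 407,-265,63 405,-283,123
285 394,-141,2 392,-162,117 392,-200,54 392,-231,55 391,-265,57 390,-283,117
291 378,-141,-1 377,-162,110 377,-200,50 376,-231,48 375,-266,46 375,-284,110
297 361,-140,-2 362,-162,111 361,-200,38 360,-232,39 360,-266,40 359,-293,35
303 345,-140,1 345,-167,2 344,-202,9 343,-235,-1 343,-270,-0 342,-298,-4
309 329,-140,3 328,-167,-6 328,-202,-2 327,-235,-5 327,-270,-3 327,-295,11
```

View pics/z0.png

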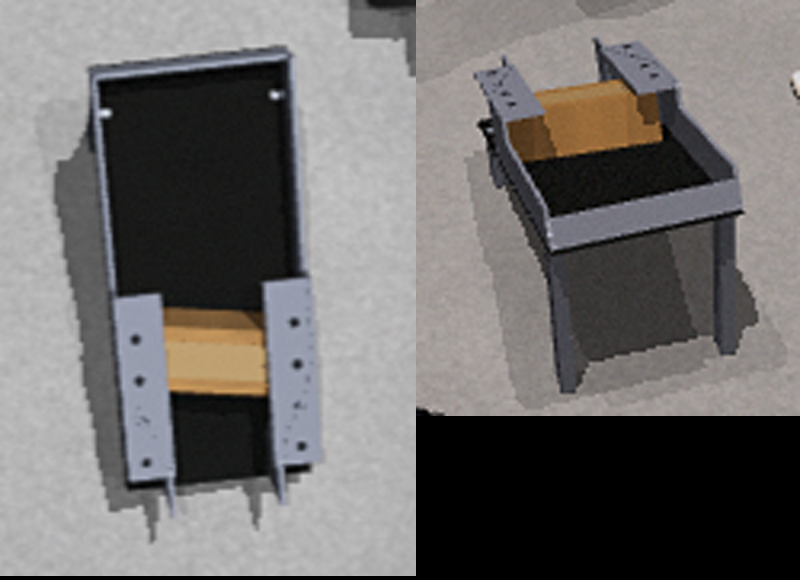

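```bash
cat > ch.py <<'E'
from h import *
def ray(n,uv,p0,nrm):
    K,R,t=cam(n);C=-R.T@t;uv=np.atleast_2d(uv)
    d=np.c_[(uv[:,0]-K[0,2])/K[0,0],(uv[:,1]-K[1,2])/K[1,1],np.ones(len(uv))]@R
    return C+d*(((p0-C)@nrm)/(d@nrm))[:,None]
E
python3 - <<'E'
from ch import *
im=cv2.imread('pics/top0.png').astype(int);d=np.load('top0.npy');P=cloud('top',d)
b,g,r=im[...,0],im[...,1],im[...,2]
v,u=np.mgrid[0:480,0:640]
reg=(u>340)&(u<425)&(v>160)&(v<310)
black=reg&(im.sum(-1)<100)&(P[...,2]>.03)&(v>180)
A=P[black];
# robust plane z=ax+by+c
def fit(A):
    w=np.ones(len(A),bool)
    for _ in range(8):
        M=np.c_[A[:,:2],np.ones(len(A))];s=np.linalg.lstsq(M[w],A[w,2],rcond=None)[0];e=A[:,2]-M@s;w=abs(e)<.01
    return s,e[w].std(),w.sum()
s,e,n=fit(A);print('floor',s,e,n,np.degrees(np.arctan(np.hypot(*s[:2]))),np.degrees(np.arctan2(s[1],s[0])))
blue=reg&(b-r>12)&(b>90)&(P[...,2]>.07)&(v>238)&(v<304)
blue&=cv2.erode(blue.astype(np.uint8),np.ones((3,3)))>0
s2,e,n=fit(P[blue]);print('cover',s2,e,n,np.degrees(np.arctan(np.hypot(*s2[:2]))),np.degrees(np.arctan2(s2[1],s2[0])))
m=np.zeros((480,640),np.uint8);m[reg&(b-r>12)&(b>90)]=255
cv2.imwrite('pics/m.png',cv2.resize(m[150:330,320:450],None,fx=3.2,fy=3.2,interpolation=0))
# strips: inner/outer edges per row, subpixel by gray not needed
for row in range(238,305,4):
    c=np.where(m[row]>0)[0];print(row,c.min() if len(c) else'',[int(x) for x in c[np.where(np.diff(c)>8)[0]]],[int(x) for x in c[1:][np.where(np.diff(c)>8)[0]]],c.max() if len(c) else'')
E
```

```text
floor [ 0.44312049  0.04123484 -0.10917496] 0.0034684722050955952 4323 23.990733951363733 5.316382024407143
cover [ 0.44235622  0.04197379 -0.04610819] 0.003182154248483943 1255 23.957641705532954 5.420387884602474
238 354 [355] [402] 416
242 355 [369] [402] 417
246 355 [369] [403] 417
250 356 [370] [404] 417
254 356 [369] [404] 417
258 356 [370] [404] 418
262 357 [370] [404] 418
266 357 [370] [405] 418
270 357 [371] [405] 418
274 358 [372] [404] 418
278 358 [372] [405] 419
282 358 [373] [405] 419
286 359 [373] [405] 419
290 359 [373] [405] 419
294 360 [374] [406] 416
298 360 [374] [407] 408
302 372 [374] [407] 408
```

Run:
```python
from ch import *
im=cv2.imread('pics/top0.png').astype(int)
b,r=im[...,0],im[...,2];m=((b-r>12)&(b>90))
a=np.array([.4424,.0417]);s=np.tan(np.radians(24))*a/np.hypot(*a)
# offset: use floor fit at centre + 57mm
fl=lambda x,y:.44312*x+.041235*y-.109175
c0=np.array([.45,-.22]);p0=np.array([*c0,(fl(*c0)+57e-3/np.cos(np.radians(24))+ .44235*c0[0]+.04197*c0[1]-.046108)/2])
n=np.array([-s[0],-s[1],1]);n/=np.linalg.norm(n)
L=[];R=[]
for row in range(246,296):
    c=np.where(m[row,340:425])[0]+340;g=np.where(np.diff(c)>15)[0]
    if len(g):L.append((c[g[0]]+.5,row));R.append((c[g[0]+1]-.5,row))
PL=ray('top',L,p0,n);PR=ray('top',R,p0,n)
for Q in(PL,PR):
    l=cv2.fitLine(Q[:,:2].astype(np.float32),cv2.DIST_HUBER,0,.001,.001).ravel();print(np.degrees(np.arctan2(l[1],l[0])),l)
mid=(PL+PR)/2;l=cv2.fitLine(mid[:,:2].astype(np.float32),cv2.DIST_HUBER,0,.001,.001).ravel();print('mid',np.degrees(np.arctan2(l[1],l[0])),l,'width',np.median(np.linalg.norm(PL-PR,axis=1)))
# upper/lower edges of strips
for cols in(range(359,368),range(406,415)):
    t=[];bo=[]
    for c in cols:
        v=np.where(m[225:310,c])[0]+225;
        t.append((c,v.min()-.5));bo.append((c,v.max()+.5))
    print([x[1] for x in t],[x[1] for x in bo]);print(ray('top',t,p0,n)[4],ray('top',bo,p0,n)[4])
```

```text
6.7602053 [ 0.9930475   0.11771429  0.43203238 -0.1860966 ]
3.6589675 [ 0.9979616   0.06381764  0.434392   -0.26735598]
mid 5.2859516 [ 0.9957473   0.09212644  0.42069304 -0.22778587] width 0.08193103408848235
[np.float64(242.5), np.float64(242.5), np.float64(242.5), np.float64(241.5), np.float64(241.5), np.float64(241.5), np.float64(241.5), np.float64(241.5), np.float64(241.5)] [np.float64(293.5), np.float64(299.5), np.float64(300.5), np.float64(300.5), np.float64(299.5), np.float64(299.5), np.float64(299.5), np.float64(299.5), np.float64(299.5)]
[ 0.49878789 -0.16485788  0.16756366] [ 0.35577542 -0.16465437  0.1041799 ]
[np.float64(237.5), np.float64(237.5), np.float64(237.5), np.float64(236.5), np.float64(236.5), np.float64(236.5), np.float64(236.5), np.float64(224.5), np.float64(224.5)] [np.float64(296.5), np.float64(306.5), np.float64(307.5), np.float64(294.5), np.float64(294.5), np.float64(294.5), np.float64(294.5), np.float64(294.5), np.float64(294.5)]
[ 0.50898152 -0.28077882  0.16723879] [ 0.36640272 -0.28439241  0.10388777]
```

View pics/m.png

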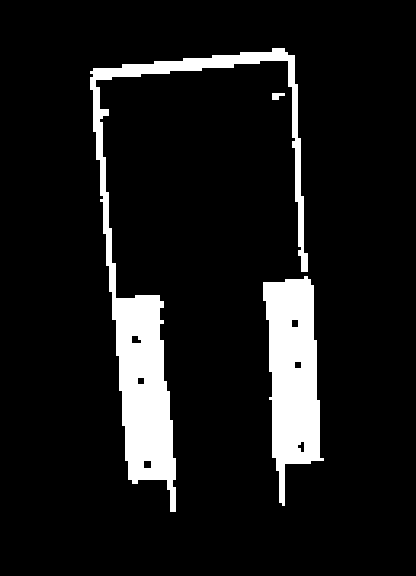

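```bash
cat >> ch.py <<'E'
O=np.array([.5266,-.2179,.1153]);y=np.radians(5.3);s24,c24=np.sin(np.radians(24)),np.cos(np.radians(24))
ex=np.array([c24*np.cos(y),c24*np.sin(y),s24]);ey=np.array([-np.sin(y),np.cos(y),0]);ez=np.cross(ex,ey)
RC=np.c_[ex,ey,ez]
toC=lambda P:(np.asarray(P)-O)@RC*1000
toW=lambda p:O+RC@(np.asarray(p)/1000)
E
python3 - <<'E'
from ch import *
im=cv2.imread('pics/top0.png').astype(int);b,g,r=im[...,0],im[...,1],im[...,2]
m=(r-b>50)
p0=O+ez*.045
up=[];dn=[]
for c in range(372,403):
    v=np.where(m[225:300,c])[0]+225
    up.append((c,v.min()-.5));dn.append((c,v.max()+.5))
D=toC(ray('top',dn,p0,ez));U=toC(ray('top',up,p0,ez))
print(np.round(D[::3,:2]),np.round(U[::3,:2]))
k=np.polyfit(D[:,1],D[:,0],1);print(k,np.degrees(np.arctan(k[0])))
print(im[240:280,387])
# depth based
P=toC(cloud('top',np.load('top0.npy')));
for row in range(244,274,2):print(row,np.round(P[row,380:396].mean(0)))
E
```

```text
[[ -78.   38.]
 [ -88.   31.]
 [ -91.   24.]
 [ -92.   16.]
 [ -93.    9.]
 [ -94.    1.]
 [ -95.   -6.]
 [ -96.  -14.]
 [ -97.  -21.]
 [-100.  -29.]
 [ -98.  -37.]] [[-20.  33.]
 [-21.  26.]
 [-21.  18.]
 [-22.  11.]
 [-23.   4.]
 [-24.  -4.]
 [-25. -11.]
 [-29. -19.]
 [-29. -26.]
 [-38. -33.]
 [-52. -40.]]
[  0.17985267 -93.73206421] 10.195796995592993
[[ 26  24  24]
 [ 21  22  21]
 [ 24  25  24]
 [ 24  25  24]
 [ 23  23  22]
 [ 24  21  20]
 [ 23  30  34]
 [ 55  91 123]
 [ 56  91 124]
 [ 53  89 120]
 [ 55  90 121]
 [ 53  85 118]
 [ 63 103 138]
 [ 89 145 189]
 [ 91 147 193]
 [ 89 144 189]
 [ 90 144 190]
 [103 152 186]
 [113 160 190]
 [112 160 190]
 [114 161 192]
 [113 161 191]
 [113 160 191]
 [111 159 188]
 [113 159 190]
 [114 161 191]
 [115 161 192]
 [113 160 191]
 [ 98 148 185]
 [ 87 140 184]
 [ 84 136 183]
 [ 90 146 191]
 [ 89 144 191]
 [ 27  43  57]
 [ 11  10   7]
 [ 16  16  14]
 [ 15  14  15]
 [ 13  12  13]
 [ 16  15  13]
 [ 22  20  20]]
244 [-35. -11.  -1.]
246 [-40. -10.   0.]
248 [-41.  -8.  12.]
250 [-40.  -6.  28.]
252 [-39.  -4.  44.]
254 [-44.  -4.  45.]
256 [-49.  -3.  45.]
258 [-55.  -3.  45.]
260 [-60.  -3.  45.]
262 [-66.  -2.  45.]
264 [-71.  -2.  45.]
266 [-76.  -1.  45.]
268 [-82.  -1.  46.]
270 [-87.  -1.  45.]
272 [-92.   0.  47.]
```

```bash
python3 -m pendant '[[[0,0,0,0.113,30],[0,0,0,0.113,30],[30,-29,0,0,30],[32,-31,0,0,30],[32,-31,0,0,30]]]'
```

```text
time_s: 0.6
eef_pos: [0.2497, -0.3999, 0.2443]
tool_rot: [[0.997, 0.074, -0.003], [0.074, -0.997, 0.006], [-0.003, -0.006, -1.0]]
contact_force: [0.7, 0.5, 0.1]
gripper_width: 0.0299
```

```bash
python3 -m pendant '[[[33,-32,0,-0.01,30],[33,-32,0,0,30],[33,-32,0,0,30],[30,-30,0,0,30],[15,-15,0,0,30]]]'; python3 -m pendant '[[[0,0,0,0,30],[0,0,0,0,30],[0,0,0,0,30],[0,0,0,0,30],[0,0,0,0,30]]]'
```

```text
time_s: 1.1
eef_pos: [0.3859, -0.239, 0.2432]
tool_rot: [[0.996, 0.084, -0.004], [0.084, -0.996, 0.008], [-0.004, -0.008, -1.0]]
contact_force: [-0.3, 0.5, -1.1]
gripper_width: 0.0299
time_s: 1.6
eef_pos: [0.3855, -0.2384, 0.2421]
tool_rot: [[0.996, 0.086, -0.007], [0.086, -0.996, 0.009], [-0.006, -0.009, -1.0]]
contact_force: [-0.2, -0.6, 0.1]
gripper_width: 0.0302
```

```bash
python3 -m pendant '[[[7,-4,0,0,30],[6,-4,10,-0.005,30],[0,0,25,0,30],[0,0,25,0,30],[0,0,15,0,30]]]'; python3 -m pendant '[[[0,0,5,0,30],[0,0,0,0,30],[0,0,0,0,30],[0,0,0,0,30],[0,0,0,0,30]]]'
python3 - <<'E'
from h import *
for n in('scene','top'):
    im,d=get_image(n);cv2.imwrite(f'pics/{n}1.png',im)
    print(proj(n,get_state()['eef_pos']))
a=cv2.imread('pics/top1.png')[150:350,310:460];b=cv2.imread('pics/scene1.png')[170:320,190:330]
o=np.zeros((600,800,3),np.uint8);a=cv2.resize(a,None,fx=2.8,fy=2.8);b=cv2.resize(b,None,fx=2.7,fy=2.7)
o[:a.shape[0],:a.shape[1]]=a;o[:b.shape[0],420:420+b.shape[1]]=b;cv2.imwrite('pics/z1.png',o)
E
```

```text
time_s: 2.1
eef_pos: [0.3997, -0.2297, 0.1653]
tool_rot: [[0.996, 0.089, -0.002], [0.089, -0.996, 0.006], [-0.001, -0.006, -1.0]]
contact_force: [-0.3, -0.0, 0.2]
gripper_width: 0.0296
time_s: 2.6
eef_pos: [0.3998, -0.2286, 0.1584]
tool_rot: [[0.996, 0.09, -0.004], [0.09, -0.996, 0.008], [-0.003, -0.008, -1.0]]
contact_force: [-0.2, 0.1, 0.1]
gripper_width: 0.0299
[[247.3322007  206.25000566]]
[[389.7578977  281.43851087]]
```

View pics/z1.png

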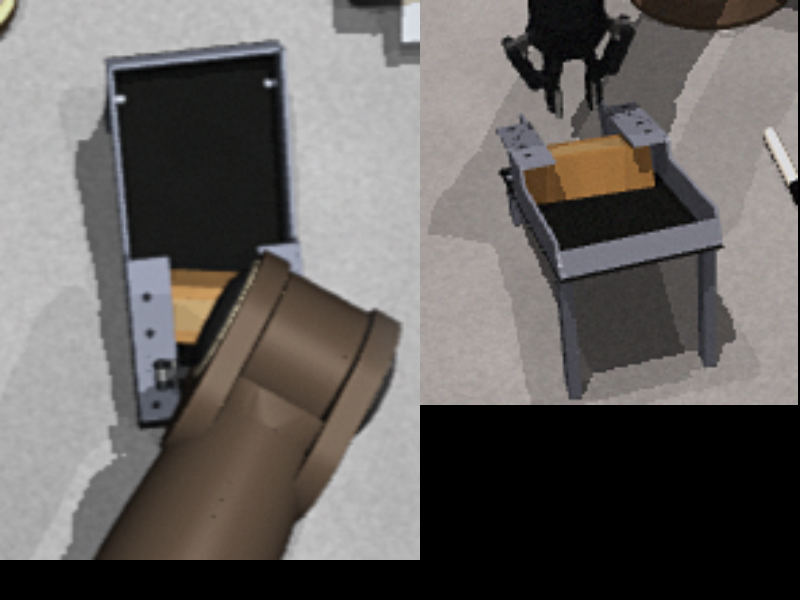

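Run:
```python
from h import *
b=cv2.imread('pics/scene1.png')[160:240,205:285]
cv2.imwrite('pics/z2.png',cv2.resize(b,None,fx=7,fy=7,interpolation=2))
s=get_state();p=s['eef_pos'];R=np.array(s['tool_rot'])
for dy in(-60,-40,0,40,60):
  for dz in(17,-20,-40,-56,-75):
    print(dy,dz,np.round((proj('scene',p+R@np.array([0,dy,dz])/1000)[0]-[205,160])*7).astype(int),end=' ')
  print()
```

```text
-60 17 [443 327] -60 -20 [439 256] -60 -40 [436 217] -60 -56 [435 185] -60 -75 [432 146] 
-40 17 [395 337] -40 -20 [390 266] -40 -40 [388 226] -40 -56 [386 194] -40 -75 [383 156] 
0 17 [299 356] 0 -20 [293 285] 0 -40 [290 246] 0 -56 [287 214] 0 -75 [284 175] 
40 17 [202 376] 40 -20 [195 305] 40 -40 [191 265] 40 -56 [187 233] 40 -75 [183 195] 
60 17 [153 386] 60 -20 [145 315] 60 -40 [141 275] 60 -56 [137 243] 60 -75 [132 204]
```

View pics/z2.png

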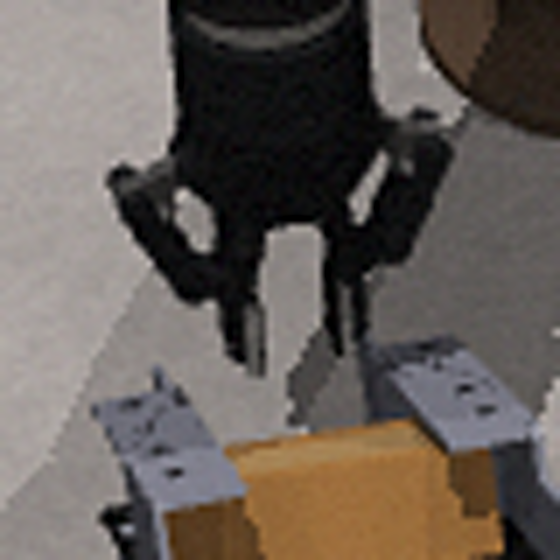

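```bash
python3 -m pendant '[[[0,0,0,0,8],[0,0,10,0,8],[0,0,15,0,8],[0,0,15,0,8],[0,0,8,0,8]]]'; python3 -m pendant '[[[0,0,3,0,8],[0,0,0,0,8],[0,0,0,0,8],[0,0,0,0,8],[0,0,0,0,8]]]'
python3 - <<'E'
from h import *
im,d=get_image('scene')
cv2.imwrite('pics/z3.png',cv2.resize(im[170:270,205:305],None,fx=6,fy=6,interpolation=2))
E
```

```text
time_s: 3.2
eef_pos: [0.4006, -0.2291, 0.1094]
tool_rot: [[0.996, 0.089, -0.0], [0.089, -0.996, 0.006], [0.0, -0.006, -1.0]]
contact_force: [0.4, 0.4, -0.4]
gripper_width: 0.0082
time_s: 3.7
eef_pos: [0.4004, -0.2289, 0.1058]
tool_rot: [[0.996, 0.089, -0.001], [0.089, -0.996, 0.006], [-0.001, -0.006, -1.0]]
contact_force: [0.5, -0.4, 0.5]
gripper_width: 0.0081
```

View pics/z3.png

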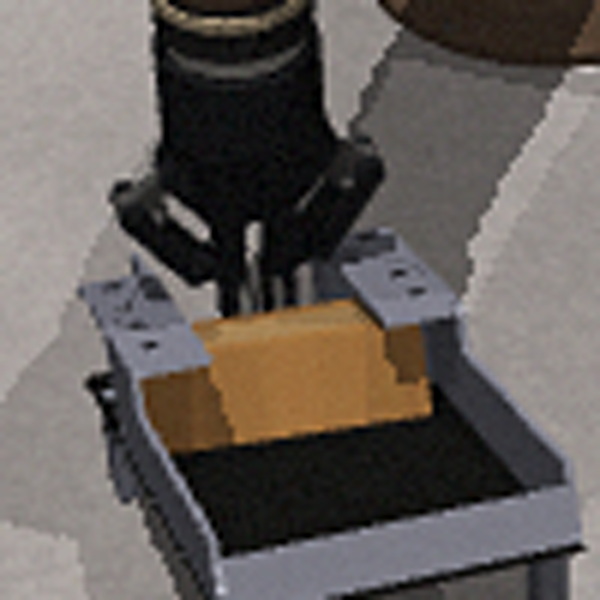

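```bash
python3 -m pendant '[[[6,0,-2.7,-0.003,8],[6,0,-2.7,0,8],[6,0,-2.7,0,8],[6,0,-2.7,0,8],[6,0,-2.7,0,8]]]'
```

```text
time_s: 4.25
eef_pos: [0.4266, -0.2264, 0.1193]
tool_rot: [[0.996, 0.09, -0.013], [0.09, -0.996, 0.004], [-0.013, -0.005, -1.0]]
contact_force: [-7.2, -1.5, 1.3]
gripper_width: 0.008
```

```bash
python3 -m pendant '[[[6,0,-2.7,0,8],[6,0,-2.7,0,8],[6,0,-2.7,0,8],[6,0,-2.7,0,8],[6,0,-2.7,0,8]]]'
python3 - <<'E'
from h import *
im,d=get_image('scene')
cv2.imwrite('pics/z4.png',cv2.resize(im[170:270,205:305],None,fx=6,fy=6,interpolation=2))
E
```

```text
time_s: 4.75
eef_pos: [0.4491, -0.2236, 0.1307]
tool_rot: [[0.996, 0.087, -0.038], [0.087, -0.996, 0.001], [-0.037, -0.004, -0.999]]
contact_force: [-9.3, -1.1, 1.9]
gripper_width: 0.0081
```

View pics/z4.png

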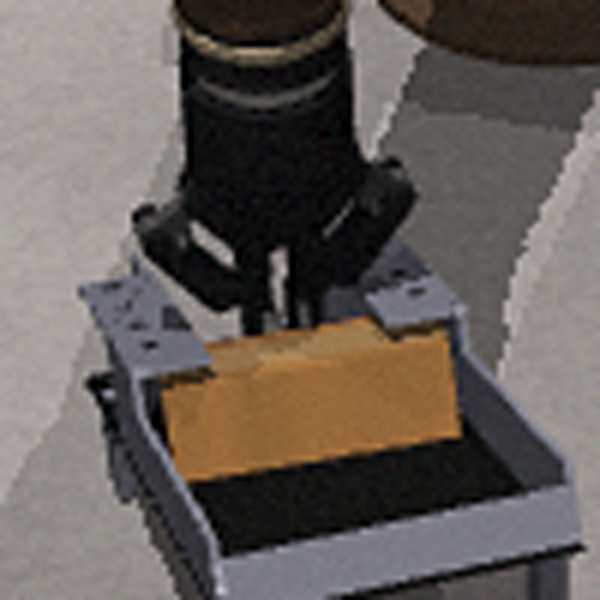

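```bash
python3 -m pendant '[[[14,0,-5,0,8],[14,0,-5,0,8],[14,0,-5,0,8],[14,0,-5,0,8],[8,0,-3,0,8]]]'
python3 - <<'E'
from ch import *
im,d=get_image('scene')
cv2.imwrite('pics/z5.png',cv2.resize(im[170:270,205:305],None,fx=6,fy=6,interpolation=2))
s=get_state();print(s['joint_positions'])
E
```

```text
time_s: 5.3
eef_pos: [0.4956, -0.2191, 0.1491]
tool_rot: [[0.993, 0.081, -0.085], [0.081, -0.997, -0.006], [-0.085, -0.001, -0.996]]
contact_force: [-15.0, -3.5, 4.4]
gripper_width: 0.0082
[-22.69106487  13.55304466  -7.22718775  73.58949999  -2.19935907
 152.74711248]
```

View pics/z5.png

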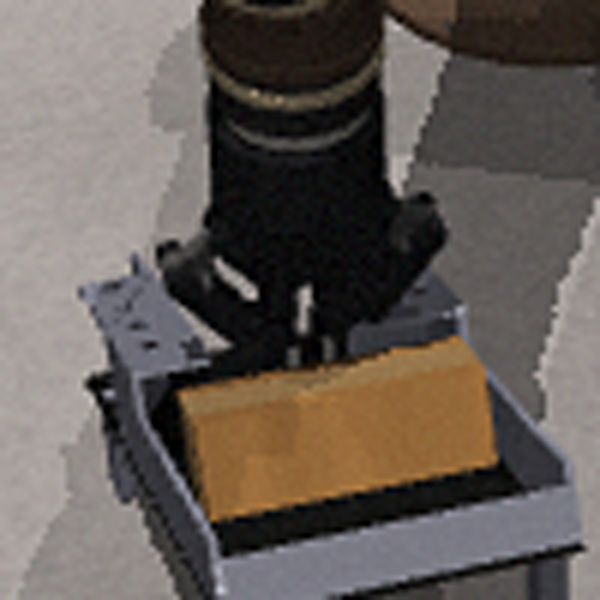

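```bash
cat > cart.py <<'E'
from ch import *
import sys
im,d=get_image('scene');P=toC(cloud('scene',d));I=im.astype(int)
m=(I[...,2]-I[...,0]>45)&(P[...,0]>-120)&(P[...,0]<165)&(abs(P[...,1])<72)&(P[...,2]>3)&(P[...,2]<100)
print(m.sum())
n=sys.argv[1];cv2.imwrite(f'pics/{n}.png',cv2.resize(im[170:270,205:305],None,fx=6,fy=6,interpolation=2))
for y0 in(-60,-45,-30,-15,0,15,30,45,60):
    q=P[m&(abs(P[...,1]-y0)<5)]
    if len(q)<10:print(y0,len(q));continue
    q=q[np.argsort(q[:,2])];b=np.linspace(0,len(q),9).astype(int)
    print(y0,[tuple(np.round(q[i:j,[0,2]].mean(0)).astype(int).tolist()) for i,j in zip(b[:-1],b[1:])])
E
python3 cart.py z6
```

```text
1077
-60 [(45, 6), (47, 14), (43, 21), (47, 28), (46, 35), (44, 42), (26, 47), (30, 49)]
-45 [(50, 7), (50, 15), (49, 22), (50, 30), (49, 38), (46, 45), (16, 47), (28, 49)]
-30 [(51, 8), (51, 15), (50, 23), (50, 31), (49, 37), (42, 45), (27, 48), (29, 49)]
-15 [(49, 7), (48, 14), (51, 22), (52, 29), (50, 36), (41, 45), (20, 47), (36, 49)]
0 [(50, 6), (52, 14), (52, 21), (51, 27), (49, 34), (47, 42), (33, 47), (30, 49)]
15 [(51, 8), (51, 16), (51, 25), (52, 33), (50, 39), (40, 45), (37, 47), (34, 49)]
30 [(52, 7), (52, 13), (52, 21), (53, 29), (51, 37), (45, 43), (38, 47), (29, 49)]
45 [(52, 7), (52, 15), (52, 23), (54, 30), (53, 37), (46, 44), (28, 47), (33, 48)]
60 [(54, 7), (53, 14), (51, 21), (53, 30), (51, 37), (44, 45), (28, 47), (32, 48)]
```

```bash
python3 -m pendant '[[[20,0,-9,0,8],[20,0,-9,0,8],[18,0,-8,0,8],[0,0,0,0,8],[-6,0,2,0,8]]]'; python3 cart.py z7
```

```text
time_s: 5.9
eef_pos: [0.5343, -0.2155, 0.1682]
tool_rot: [[0.989, 0.077, -0.124], [0.077, -0.997, -0.01], [-0.124, 0.0, -0.992]]
contact_force: [0.9, -0.9, -0.3]
gripper_width: 0.0079
1115
-60 [(98, 10), (97, 16), (99, 24), (100, 32), (100, 39), (88, 45), (76, 47), (80, 49)]
-45 [(99, 8), (99, 15), (100, 23), (98, 30), (101, 39), (90, 45), (83, 47), (71, 49)]
-30 [(100, 9), (100, 16), (98, 23), (99, 31), (100, 38), (77, 45), (81, 48), (83, 49)]
-15 [(100, 8), (101, 16), (100, 24), (101, 31), (99, 37), (90, 45), (77, 47), (76, 49)]
0 [(99, 8), (101, 18), (100, 24), (100, 31), (98, 38), (92, 45), (81, 47), (78, 49)]
15 [(99, 8), (101, 16), (100, 23), (102, 30), (102, 37), (93, 45), (82, 47), (84, 49)]
30 [(99, 8), (102, 16), (102, 23), (102, 31), (100, 38), (84, 45), (83, 47), (81, 48)]
45 [(100, 8), (102, 15), (101, 22), (102, 32), (100, 39), (89, 46), (78, 48), (81, 49)]
60 [(100, 8), (101, 15), (105, 24), (103, 33), (100, 40), (89, 46), (85, 47), (78, 49)]
```

View pics/z7.png

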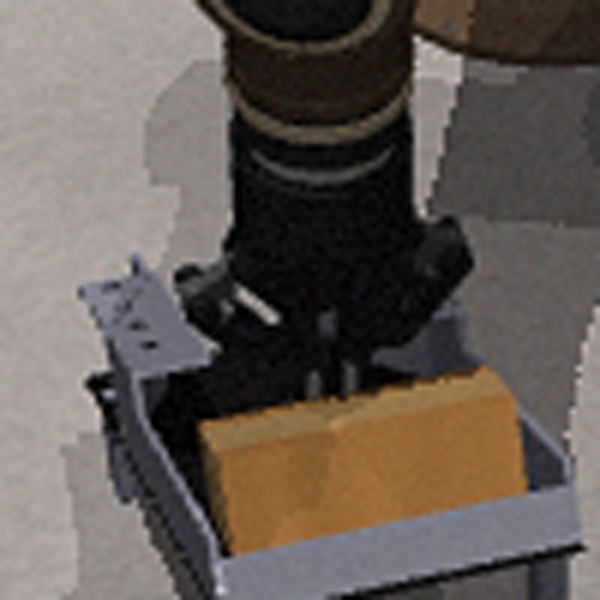

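```bash
python3 -m pendant '[[[-6,0,-10,0,8],[-4,0,-25,0,8],[-4,0,-25,0,8],[-4,0,-25,0,8],[0,0,-10,0,8]]]'; python3 -m pendant '[[[-40,0,0,0,8],[-40,0,0,0,8],[0,0,0,0,8],[0,0,0,0,8],[0,0,0,0,8]]]'
```

```text
time_s: 6.45
eef_pos: [0.5253, -0.2152, 0.2689]
tool_rot: [[0.989, 0.077, -0.124], [0.076, -0.997, -0.009], [-0.124, -0.001, -0.992]]
contact_force: [0.1, -0.3, 0.4]
gripper_width: 0.0078
time_s: 6.95
eef_pos: [0.4461, -0.2216, 0.2802]
tool_rot: [[0.99, 0.078, -0.119], [0.077, -0.997, -0.01], [-0.119, 0.001, -0.993]]
contact_force: [0.5, 1.0, -0.1]
gripper_width: 0.0081
```

Run:
```python
from h import *
P=cloud('top',np.load('top0.npy')).reshape(-1,3)
for x in np.arange(.64,.9,.02):
    q=P[(abs(P[:,0]-x)<.01)&(abs(P[:,1]+.2)<.1)];print(round(x,2),len(q),np.percentile(q[:,2],98) if len(q) else '')
```

```text
0.64 661 0.20662696406214284
0.66 706 0.21167820242029017
0.68 330 0.21167953988636623
0.7 90 0.006497648636989629
0.72 328 0.007017691507232448
0.74 496 0.007775983293363229
0.76 512 0.007918494259799128
0.78 500 0.007034255951828779
0.8 719 0.08397907940915407
0.82 648 0.08540642453450095
0.84 515 0.08604134977244397
0.86 512 0.08621079189754818
0.88 517 0.08669325696718676
```

```bash
python3 -m pendant '[[[45,0,-5.5,0,8],[45,0,-5.5,0,8],[45,0,-5.5,0,8],[45,0,-5.5,0,8],[45,0,-5.5,0,8]]]'; python3 -m pendant '[[[24,0,-2,0,8],[0,0,0,0,8],[0,0,0,0,8],[0,0,0,0,8],[0,0,0,0,8]]]'
```

```text
time_s: 7.45
eef_pos: [0.678, -0.2028, 0.2797]
tool_rot: [[0.99, 0.075, -0.118], [0.075, -0.997, -0.011], [-0.118, 0.002, -0.993]]
contact_force: [1.0, -0.4, 0.6]
gripper_width: 0.0079
time_s: 7.95
eef_pos: [0.7098, -0.1976, 0.2671]
tool_rot: [[0.989, 0.081, -0.126], [0.08, -0.997, -0.008], [-0.127, -0.002, -0.992]]
contact_force: [0.3, 0.7, 0.0]
gripper_width: 0.008
```

```bash
python3 -m pendant '[[[0,0,20,0,8],[0,0,20,0,8],[0,0,16,0,8],[0,0,4,0,8],[-5,0,0,0,8]]]'; python3 -m pendant '[[[-5,0,0,0,8],[-5,0,0,0,8],[-5,0,0,0,8],[-5,0,0,0,8],[-5,0,0,0,8]]]'
```

```text
time_s: 8.45
eef_pos: [0.6927, -0.1999, 0.2141]
tool_rot: [[0.99, 0.078, -0.118], [0.077, -0.997, -0.01], [-0.118, 0.001, -0.993]]
contact_force: [-0.1, -0.6, -0.1]
gripper_width: 0.0077
time_s: 8.95
eef_pos: [0.6753, -0.2014, 0.2245]
tool_rot: [[0.993, 0.079, -0.09], [0.078, -0.997, -0.011], [-0.09, 0.004, -0.996]]
contact_force: [-1.1, -0.1, 0.2]
gripper_width: 0.0078
```

```bash
python3 -m pendant '[[[15,0,-3,0,8],[15,0,-1,0,8],[0,0,15,0,8],[0,0,15,0,8],[0,0,6,0,8]]]'; python3 -m pendant '[[[-6,0,2,0,8],[-6,0,2,0,8],[-6,0,2,0,8],[-6,0,2,0,8],[-6,0,2,0,8]]]'
```

```text
time_s: 9.45
eef_pos: [0.7023, -0.2003, 0.196]
tool_rot: [[0.994, 0.078, -0.082], [0.077, -0.997, -0.013], [-0.083, 0.007, -0.997]]
contact_force: [0.3, 0.2, 0.0]
gripper_width: 0.008
time_s: 9.95
eef_pos: [0.6914, -0.201, 0.195]
tool_rot: [[0.996, 0.081, -0.03], [0.081, -0.997, -0.011], [-0.03, 0.009, -0.999]]
contact_force: [22.9, 0.9, -6.1]
gripper_width: 0.008
```

```bash
python3 -m pendant '[[[-6,0,1,0,8],[-6,0,1,0,8],[-6,0,1,0,8],[5,0,0,0,8],[10,0,0,0,8]]]'
```

```text
time_s: 10.45
eef_pos: [0.7053, -0.1998, 0.2004]
tool_rot: [[0.996, 0.085, 0.017], [0.085, -0.996, -0.01], [0.016, 0.012, -1.0]]
contact_force: [-0.3, -0.5, -0.4]
gripper_width: 0.008
```

```bash
python3 -m pendant '[[[5,0,-20,0,8],[0,0,-40,0,8],[0,0,-40,0,85],[-40,0,0,0,85],[-40,0,0,0,85]]]'; python3 -m pendant '[[[0,0,0,-0.15,85],[0,0,0,-0.15,85],[0,0,0,-0.15,85],[0,0,0,-0.15,85],[0,0,0,-0.15,85]]]';python3 -m pendant '[[[0,0,0,-0.15,85],[0,0,0,-0.15,85],[0,0,0,-0.15,85],[0,0,0,-0.15,85],[0,0,0,-0.15,85]]]'
python3 cart.py z8
python3 - <<'E'
from ch import *
im,d=get_image('scene');P=toC(cloud('scene',d));I=im.astype(int)
m=(I[...,2]-I[...,0]>45)&(P[...,0]>60)&(P[...,0]<165)&(abs(P[...,1])<90)&(P[...,2]>15)&(P[...,2]<40)
print(np.percentile(P[m][:,1],[0.5,2,98,99.5]))
im,d=get_image('top');cv2.imwrite('pics/top8.png',im)
print(get_state()['joint_positions'])
E
```

```text
time_s: 10.95
eef_pos: [0.636, -0.2071, 0.3044]
tool_rot: [[0.996, 0.087, 0.024], [0.088, -0.996, -0.014], [0.022, 0.016, -1.0]]
contact_force: [-0.5, -0.4, -0.7]
gripper_width: 0.0513
time_s: 11.45
eef_pos: [0.6274, -0.2084, 0.312]
tool_rot: [[0.665, 0.746, 0.026], [0.746, -0.665, -0.016], [0.005, 0.03, -1.0]]
contact_force: [-0.4, 0.8, -0.7]
gripper_width: 0.0851
time_s: 11.95
eef_pos: [0.6234, -0.2089, 0.3172]
tool_rot: [[-0.022, 0.999, 0.028], [1.0, 0.022, -0.018], [-0.019, 0.027, -0.999]]
contact_force: [0.8, -1.3, 0.1]
gripper_width: 0.085
1068
-60 [(97, 8), (97, 16), (99, 23), (96, 30), (101, 39), (95, 45), (72, 48), (82, 49)]
-45 [(100, 8), (100, 17), (101, 25), (99, 32), (100, 40), (82, 45), (84, 48), (75, 49)]
-30 [(99, 8), (100, 16), (100, 23), (98, 31), (102, 39), (90, 46), (68, 47), (82, 49)]
-15 [(99, 7), (100, 15), (99, 23), (100, 29), (98, 37), (83, 45), (75, 47), (80, 48)]
0 [(100, 9), (101, 16), (103, 24), (101, 32), (99, 38), (92, 45), (72, 47), (81, 49)]
15 [(101, 10), (102, 16), (101, 22), (101, 30), (100, 37), (88, 45), (85, 47), (81, 48)]
30 [(100, 8), (102, 14), (100, 20), (102, 27), (100, 33), (102, 39), (92, 45), (83, 48)]
45 [(102, 8), (101, 14), (102, 21), (102, 27), (101, 33), (100, 38), (88, 45), (85, 47)]
60 [(100, 8), (101, 14), (100, 20), (101, 27), (102, 34), (102, 40), (83, 46), (82, 47)]
[-62.82390731 -61.44851793  64.39841659  65.37648071]
[-18.30951638  21.91742493  25.40286079  91.62800984  -0.49570109
  70.96076289]
```

View pics/z8.png

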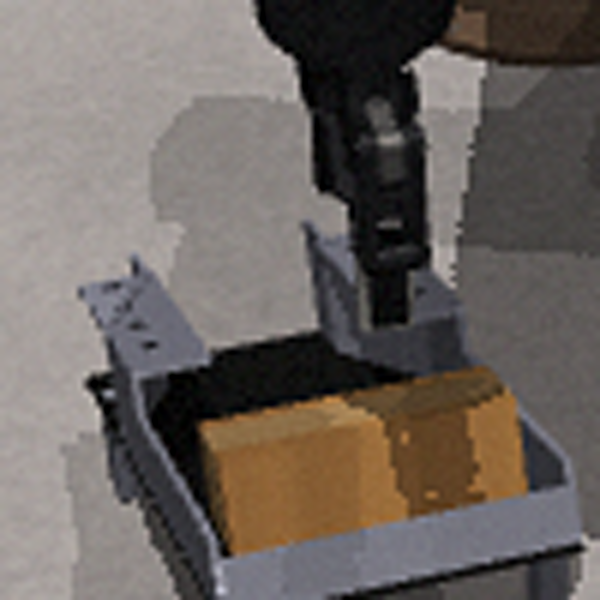

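View pics/top8.png

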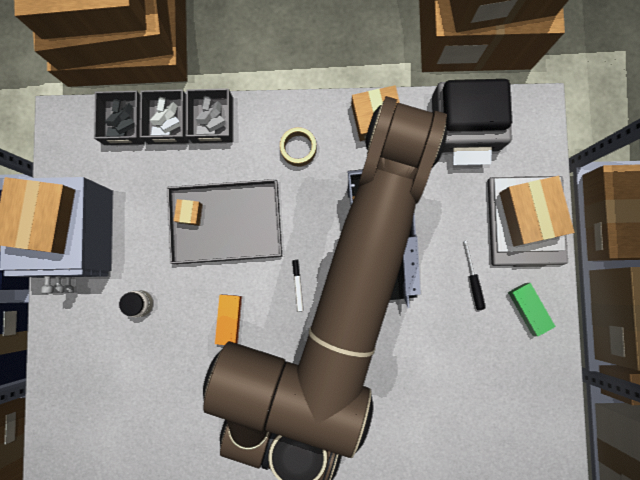

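```bash
python3 -m pendant '[[[-1,-20,0,-0.06,85],[0,-20,10,0,85],[0,-2,30,0,85],[0,0,30,0,85],[0,0,25,0,85]]]'; python3 -m pendant '[[[0,0,10,0,85],[0,0,0,0,85],[0,0,0,0,85],[0,0,0,0,85],[0,0,0,0,85]]]'
```

```text
time_s: 12.6
eef_pos: [0.5835, -0.2145, 0.2243]
tool_rot: [[-0.054, 0.998, 0.037], [0.998, 0.055, -0.022], [-0.024, 0.036, -0.999]]
contact_force: [0.5, -0.1, 0.0]
gripper_width: 0.0853
time_s: 13.1
eef_pos: [0.5829, -0.2145, 0.2144]
tool_rot: [[-0.046, 0.998, 0.035], [0.999, 0.047, -0.022], [-0.024, 0.034, -0.999]]
contact_force: [0.7, -0.5, -0.2]
gripper_width: 0.0847
```

```bash
python3 -m pendant '[[[3,0,8,-0.03,85],[0,0,8,0,85],[0,0,6,0,85],[0,0,2,0,85],[0,0,0,0,85]]]'
python3 - <<'E'
from ch import *
im,d=get_image('scene');cv2.imwrite('pics/z9.png',cv2.resize(im[170:270,205:305],None,fx=6,fy=6,interpolation=2))
s=get_state();p=s['eef_pos'];R=np.array(s['tool_rot'])
for dy in(-42,0,42):
  for dz in(17,4):print(dy,dz,np.round((proj('scene',p+R@np.array([0,dy,dz])/1000)[0]-[205,170])*6))
E
```

```text
time_s: 13.6
eef_pos: [0.5845, -0.2119, 0.1896]
tool_rot: [[-0.079, 0.996, 0.037], [0.997, 0.08, -0.023], [-0.026, 0.035, -0.999]]
contact_force: [0.3, -0.8, 0.6]
gripper_width: 0.0849
-42 17 [331. 393.]
-42 4 [331. 370.]
0 17 [355. 453.]
0 4 [354. 430.]
42 17 [380. 515.]
42 4 [379. 492.]
```

View pics/z9.png

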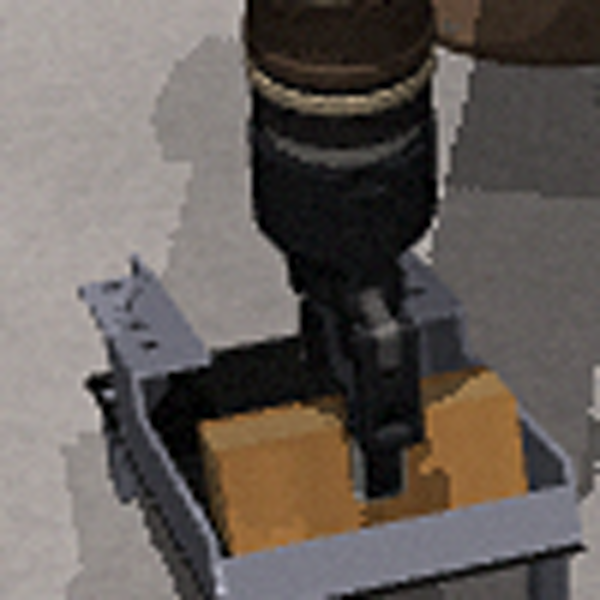

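```bash
python3 -m pendant '[[[0,0,8,0,85],[0,0,6,0,85],[0,0,2,0,85],[0,0,0,0,85],[0,0,0,0,85]]]'
```

```text
time_s: 14.15
eef_pos: [0.5851, -0.2124, 0.1723]
tool_rot: [[-0.078, 0.996, 0.037], [0.997, 0.079, -0.023], [-0.025, 0.035, -0.999]]
contact_force: [0.3, 0.9, 0.0]
gripper_width: 0.0853
```

```bash
python3 -m pendant '[[[0,0,0,0,76],[0,0,0,0,72],[0,0,0,0,70],[0,0,0,0,68],[0,0,0,0,68]]]'
```

```text
time_s: 14.65
eef_pos: [0.5854, -0.2125, 0.1731]
tool_rot: [[-0.078, 0.996, 0.038], [0.997, 0.079, -0.023], [-0.026, 0.036, -0.999]]
contact_force: [-1.3, 0.5, -0.4]
gripper_width: 0.068
```

```bash
python3 -m pendant '[[[0,0,0,0,64],[0,0,0,0,60],[0,0,-1,0,57],[0,0,-1,0,54],[0,0,-1,0,50]]]';python3 cart.py z10
```

```text
time_s: 15.15
eef_pos: [0.5837, -0.2124, 0.1762]
tool_rot: [[-0.078, 0.996, 0.036], [0.997, 0.079, -0.023], [-0.026, 0.034, -0.999]]
contact_force: [0.0, -0.0, -2.5]
gripper_width: 0.0606
853
-60 [(97, 9), (99, 16), (99, 24), (100, 32), (99, 39), (93, 46), (81, 50), (75, 51)]
-45 [(100, 8), (98, 15), (101, 23), (101, 32), (101, 39), (92, 46), (72, 49), (82, 51)]
-30 [(101, 9), (101, 17), (99, 24), (101, 33), (102, 40), (93, 47), (77, 49), (78, 51)]
-15 [(101, 8), (101, 16), (101, 24), (102, 32), (99, 39), (100, 45), (76, 49), (84, 50)]
0 4
15 [(98, 5), (97, 8), (100, 11), (103, 13), (99, 16), (100, 19), (99, 23), (103, 26)]
30 [(100, 8), (101, 15), (103, 20), (100, 25), (101, 31), (102, 38), (103, 45), (97, 49)]
45 [(102, 9), (101, 16), (101, 22), (100, 30), (100, 38), (102, 45), (85, 48), (75, 50)]
60 [(100, 9), (102, 15), (101, 23), (101, 31), (104, 39), (95, 46), (75, 48), (89, 50)]
```

View pics/z10.png

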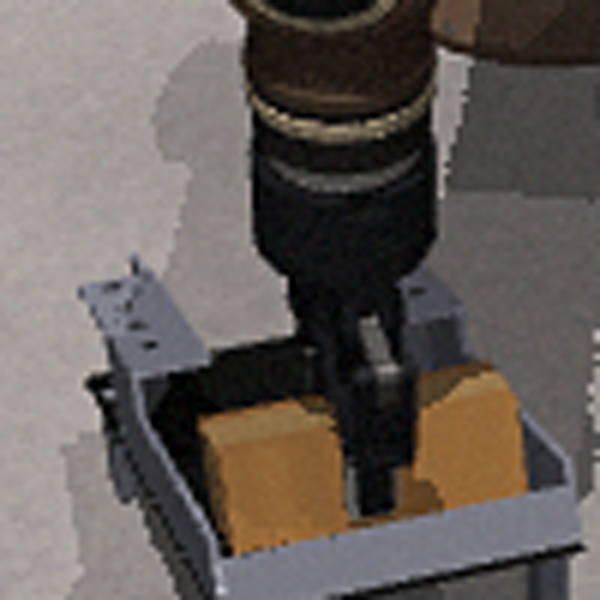

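```bash
python3 -m pendant '[[[0,0,0,0,45],[0,0,0,0,40],[0,0,0,0,40],[0,0,0,0,40],[0,0,0,0,40]]]'
```

```text
time_s: 15.7
eef_pos: [0.5836, -0.2123, 0.1752]
tool_rot: [[-0.078, 0.996, 0.034], [0.997, 0.079, -0.022], [-0.025, 0.032, -0.999]]
contact_force: [-0.5, -0.3, -1.7]
gripper_width: 0.0606
```

```bash
python3 -m pendant '[[[0,0,0,0,74],[0,0,0,0,74],[0,0,5,0,74],[0,0,4,0,74],[0,0,1,0,74]]]'
```

```text
time_s: 16.2
eef_pos: [0.5853, -0.2129, 0.1675]
tool_rot: [[-0.078, 0.996, 0.039], [0.997, 0.079, -0.024], [-0.027, 0.037, -0.999]]
contact_force: [-2.6, 1.3, 7.8]
gripper_width: 0.0736
```

```bash
python3 -m pendant '[[[0,0,0,0,68],[0,0,0,0,64],[0,0,0,0,58],[0,0,0,0,50],[0,0,0,0,40]]]'
```

```text
time_s: 16.7
eef_pos: [0.5838, -0.2131, 0.1696]
tool_rot: [[-0.077, 0.996, 0.04], [0.997, 0.078, -0.025], [-0.028, 0.037, -0.999]]
contact_force: [-1.0, 0.1, 1.8]
gripper_width: 0.0623
```

```bash
python3 -m pendant '[[[0,0,-1,0,40],[0,0,-1,0,40],[0,0,-1,0,40],[0,0,-1,0,40],[0,0,-1,0,40]]]'; python3 cart.py z11
```

```text
time_s: 17.2
eef_pos: [0.5827, -0.2127, 0.1717]
tool_rot: [[-0.078, 0.996, 0.035], [0.997, 0.078, -0.024], [-0.027, 0.033, -0.999]]
contact_force: [0.6, -0.2, -2.6]
gripper_width: 0.0626
830
-60 [(99, 10), (97, 16), (96, 23), (97, 30), (98, 38), (93, 46), (74, 50), (72, 51)]
-45 [(98, 9), (99, 17), (99, 24), (98, 32), (98, 40), (90, 47), (77, 50), (77, 52)]
-30 [(97, 9), (100, 18), (99, 27), (99, 34), (100, 42), (90, 48), (69, 50), (78, 51)]
-15 [(100, 8), (99, 16), (98, 23), (100, 30), (95, 35), (100, 44), (91, 49), (73, 51)]
0 0
15 [(99, 6), (98, 8), (98, 10), (101, 14), (100, 15), (102, 19), (102, 21), (102, 24)]
30 [(98, 7), (99, 13), (99, 19), (103, 26), (99, 32), (100, 38), (101, 45), (97, 49)]
45 [(97, 7), (99, 14), (99, 19), (101, 28), (100, 35), (101, 42), (93, 48), (79, 51)]
60 [(99, 8), (99, 16), (100, 24), (99, 31), (101, 38), (100, 45), (76, 48), (85, 50)]
```

View pics/z11.png

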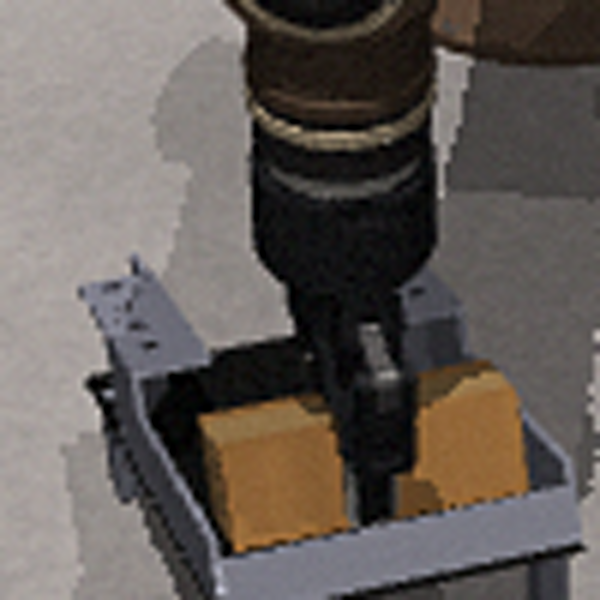

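```bash
python3 -m pendant '[[[0,0,-3,0,40],[0,0,-6,0,40],[0,0,-10,0,40],[0,0,-12,0,40],[0,0,-12,0,40]]]'
python3 - <<'E'
from ch import *
im,d=get_image('scene');cv2.imwrite('pics/z12.png',cv2.resize(im[150:270,205:305],None,fx=5,fy=5,interpolation=2))
t=cv2.imread('pics/top0.png');hsv=cv2.cvtColor(t,cv2.COLOR_BGR2GRAY)
P=cloud('top',np.load('top0.npy'))
v,u=np.mgrid[0:480,0:640]
m=((hsv<75)&(u>155)&(u<295)&(v>170)&(v<275)).astype(np.uint8)
c=max(cv2.findContours(m,0,2)[0],key=cv2.contourArea);r=cv2.minAreaRect(c);print(r)
b=cv2.boxPoints(r);W=ray('top',b,np.array([0,0,.03]),np.array([0,0,1.]));print(np.round(W,4),'mean',W.mean(0))
print([np.linalg.norm(W[i]-W[(i+1)%4]) for i in range(4)])
g=(t[...,2].astype(int)-t[...,0]>40)&(u>165)&(u<215)&(v>190)&(v<235);print('small',np.median(P[g],0),P[g].min(0),P[g].max(0))
f=(u>210)&(u<270)&(v>195)&(v<255);print('floor z',np.median(P[f],0))
E
```

```text
time_s: 17.75
eef_pos: [0.5804, -0.2119, 0.2167]
tool_rot: [[-0.077, 0.996, 0.032], [0.997, 0.078, -0.024], [-0.027, 0.03, -0.999]]
contact_force: [0.1, -0.3, -3.4]
gripper_width: 0.0623
((222.79949951171875, 220.69290161132812), (73.45570373535156, 107.65428924560547), 85.91438293457031)
[[0.6674 0.3619 0.03  ]
 [0.6825 0.0668 0.03  ]
 [0.4816 0.0545 0.03  ]
 [0.4662 0.3458 0.03  ]] mean [0.57441759 0.20727596 0.03      ]
[np.float64(0.29554540153087394), np.float64(0.2012031587800373), np.float64(0.2917277825292067), np.float64(0.20181696492503096)]
small [0.59846578 0.30126793 0.05547481] [ 0.38144108 -0.08466369 -0.00389701] [0.63982739 0.34965621 1.63139381]
floor z [0.5638583  0.16379236 0.00507391]
```

View pics/z12.png

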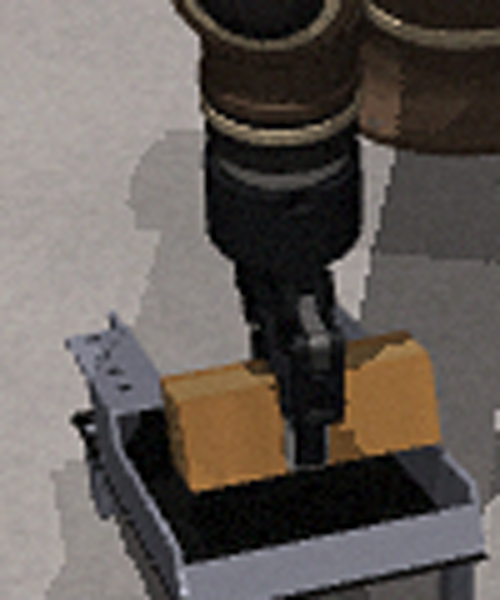

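```bash
python3 -m pendant '[[[0,0,-20,0,40],[0,0,-25,0,40],[0,0,-25,0,40],[10,0,-10,0,40],[20,1,0,0,40]]]'; python3 -m pendant '[[[30,2,-1,0,40],[35,3,-1,0,40],[35,3,-1,0,40],[35,3,-1,0,40],[35,3,-1,0,40]]]'
```

```text
time_s: 18.3
eef_pos: [0.5772, -0.1795, 0.3051]
tool_rot: [[-0.075, 0.996, 0.04], [0.997, 0.076, -0.025], [-0.028, 0.038, -0.999]]
contact_force: [0.6, 1.2, -1.7]
gripper_width: 0.0622
time_s: 18.8
eef_pos: [0.5773, -0.0017, 0.3063]
tool_rot: [[-0.071, 0.997, 0.042], [0.997, 0.072, -0.023], [-0.025, 0.04, -0.999]]
contact_force: [0.8, 0.4, -3.0]
gripper_width: 0.0622
```

```bash
python3 -m pendant '[[[35,3,-1,0,40],[35,3,-1,0,40],[35,3,-1,0,40],[30,2,-1,0,40],[18,1,0,0,40]]]'; python3 -m pendant '[[[0,0,10,0,40],[0,0,30,0,40],[0,0,35,0,40],[0,0,35,0,40],[0,0,30,0,40]]]'
python3 - <<'E'
from ch import *
im,d=get_image('scene');cv2.imwrite('pics/z13.png',cv2.resize(im[140:310,330:490],None,fx=3.5,fy=3.5,interpolation=2))
E
```

```text
time_s: 19.3
eef_pos: [0.5746, 0.1641, 0.3064]
tool_rot: [[-0.075, 0.996, 0.041], [0.997, 0.076, -0.019], [-0.022, 0.039, -0.999]]
contact_force: [0.5, -0.7, -2.7]
gripper_width: 0.0621
time_s: 19.8
eef_pos: [0.5802, 0.1665, 0.1648]
tool_rot: [[-0.081, 0.995, 0.049], [0.997, 0.082, -0.015], [-0.018, 0.048, -0.999]]
contact_force: [1.0, 0.4, -2.8]
gripper_width: 0.0621
```

View pics/z13.png

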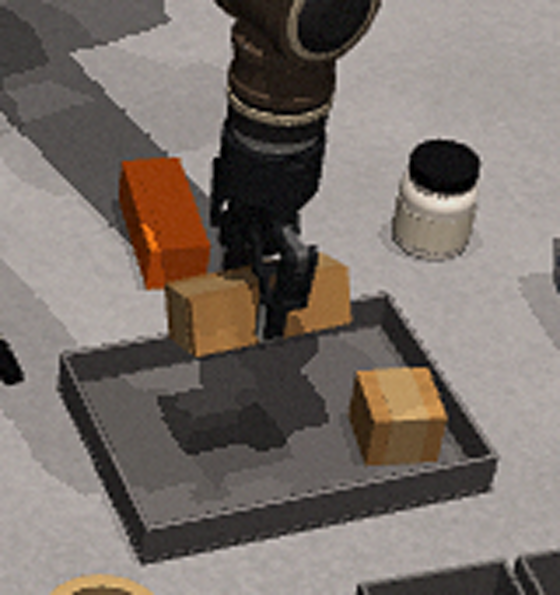

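```bash
python3 -m pendant '[[[-3,0,30,0,40],[0,0,30,0,40],[0,0,20,0,40],[0,0,12,0,40],[0,0,5,0,40]]]'; python3 -m pendant '[[[0,0,4,0,40],[0,0,3,0,40],[0,0,3,0,40],[0,0,3,0,40],[0,0,3,0,40]]]'
```

```text
time_s: 20.35
eef_pos: [0.5798, 0.1588, 0.0588]
tool_rot: [[-0.079, 0.996, 0.039], [0.997, 0.08, -0.017], [-0.02, 0.037, -0.999]]
contact_force: [-0.4, 0.0, -2.6]
gripper_width: 0.0621
time_s: 20.85
eef_pos: [0.5828, 0.159, 0.0457]
tool_rot: [[-0.079, 0.996, 0.044], [0.997, 0.08, -0.016], [-0.019, 0.043, -0.999]]
contact_force: [0.3, -0.4, -2.9]
gripper_width: 0.0621
```

```bash
python3 -m pendant '[[[0,0,2,0,40],[0,0,2,0,40],[0,0,2,0,40],[0,0,2,0,40],[0,0,2,0,40]]]'
```

```text
time_s: 21.35
eef_pos: [0.5835, 0.1594, 0.0394]
tool_rot: [[-0.079, 0.996, 0.047], [0.997, 0.08, -0.014], [-0.018, 0.045, -0.999]]
contact_force: [-7.2, -2.2, 16.7]
gripper_width: 0.0623
```

```bash
python3 -m pendant '[[[0,0,2,0,40],[0,0,2,0,40],[0,0,2,0,40],[0,0,2,0,40],[0,0,2,0,40]]]'
python3 - <<'E'
from ch import *
im,d=get_image('scene');cv2.imwrite('pics/z14.png',cv2.resize(im[140:310,330:490],None,fx=3.5,fy=3.5,interpolation=2))
E
```

```text
time_s: 21.85
eef_pos: [0.5833, 0.1593, 0.0395]
tool_rot: [[-0.078, 0.996, 0.051], [0.997, 0.079, -0.013], [-0.017, 0.05, -0.999]]
contact_force: [-6.8, -1.9, 12.2]
gripper_width: 0.0621
```

View pics/z14.png

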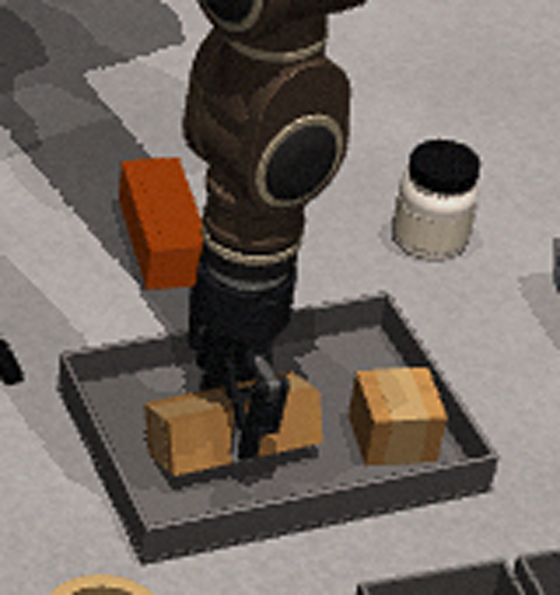

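```bash
python3 -m pendant '[[[0,2,4,0,40],[0,3,4,0,40],[0,3,5,0,40],[0,3,5,0,40],[0,3,5,0,40]]]'
```

```text
time_s: 22.4
eef_pos: [0.5904, 0.1603, 0.0346]
tool_rot: [[-0.079, 0.996, 0.046], [0.997, 0.08, -0.009], [-0.012, 0.046, -0.999]]
contact_force: [-11.8, -1.8, 22.8]
gripper_width: 0.0569
```

Width is falling (62→57): the carton is rotating flat within the jaws. Continue.

```bash
python3 -m pendant '[[[0,3,5,0,40],[0,3,5,0,40],[0,3,5,0,40],[0,2,4,0,40],[0,0,2,0,40]]]'
python3 - <<'E'
from ch import *
im,d=get_image('scene');cv2.imwrite('pics/z15.png',cv2.resize(im[140:310,330:490],None,fx=3.5,fy=3.5,interpolation=2))
E
```

```text
time_s: 22.9
eef_pos: [0.5989, 0.1612, 0.0265]
tool_rot: [[-0.081, 0.996, 0.046], [0.997, 0.081, -0.006], [-0.01, 0.046, -0.999]]
contact_force: [0.2, -0.5, 2.1]
gripper_width: 0.0534
```

View pics/z15.png

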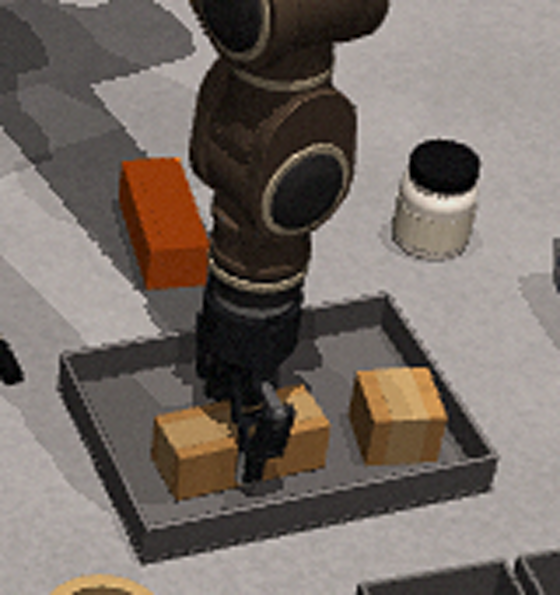

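```bash
python3 -m pendant '[[[0,1,3,0,40],[0,1,3,0,40],[0,0,3,0,40],[0,0,3,0,40],[0,0,3,0,40]]]'
python3 - <<'E'
from ch import *
im,d=get_image('scene');P=cloud('scene',d);I=im.astype(int)
m=(I[...,2]-I[...,0]>40)&(P[...,0]>.5)&(P[...,0]<.68)&(P[...,1]>.08)&(P[...,1]<.245)&(P[...,2]>.003)&(P[...,2]<.12)
for x in np.arange(.54,.65,.008):
    q=P[m&(abs(P[...,0]-x)<.004)];print(round(x,3),len(q),np.round(np.percentile(q[:,2],[5,50,90])*1000) if len(q)>5 else '')
E
```

```text
time_s: 23.45
eef_pos: [0.5989, 0.1613, 0.0265]
tool_rot: [[-0.081, 0.995, 0.05], [0.997, 0.081, -0.005], [-0.009, 0.049, -0.999]]
contact_force: [-9.9, -1.6, 18.5]
gripper_width: 0.0534
0.54 0 
0.548 0 
0.556 1 
0.564 9 [44. 48. 50.]
0.572 36 [46. 51. 54.]
0.58 68 [22. 50. 55.]
0.588 43 [47. 52. 57.]
0.596 46 [48. 53. 56.]
0.604 60 [47. 53. 57.]
0.612 81 [22. 52. 56.]
0.62 219 [10. 33. 54.]
0.628 165 [13. 32. 52.]
0.636 7 [15. 24. 53.]
0.644 1
```

```bash
python3 -m pendant '[[[0,0,0,0,55],[0,0,0,0,57],[0,0,0,0,62],[0,0,0,0,70],[0,0,0,0,78]]]'; python3 -m pendant '[[[0,0,0,0,80],[0,0,-5,0,80],[0,0,-15,0,80],[0,0,-25,0,80],[0,0,-40,0,80]]]'; python3 -m pendant '[[[0,0,-45,0,80],[0,0,-45,0,80],[0,0,-45,0,80],[0,-40,0,0,80],[0,-40,0,0,80]]]'; python3 -m pendant '[[[0,-40,0,0,80],[0,-40,0,0,80],[0,-40,0,0,80],[0,0,0,0,80],[0,0,0,0,80]]]'
python3 - <<'E'
from ch import *
im,d=get_image('scene');P=cloud('scene',d);I=im.astype(int);cv2.imwrite('pics/f1.png',im)
t,dt=get_image('top');cv2.imwrite('pics/f2.png',t);Q=cloud('top',dt)
for P,I in((P,I),(Q,t.astype(int))):
    m=(I[...,2]-I[...,0]>40)&(P[...,0]>.5)&(P[...,0]<.68)&(P[...,1]>.07)&(P[...,1]<.26)&(P[...,2]>.04)&(P[...,2]<.12)
    q=P[m];A=np.c_[q[:,:2],np.ones(len(q))];s=np.linalg.lstsq(A,q[:,2],rcond=None)[0];print(len(q),q.mean(0),s[:2]*57.3,q.min(0),q.max(0))
E
```

```text
time_s: 24.0
eef_pos: [0.6005, 0.1617, 0.0284]
tool_rot: [[-0.081, 0.995, 0.054], [0.997, 0.081, -0.004], [-0.009, 0.054, -0.999]]
contact_force: [-0.0, 0.8, 0.1]
gripper_width: 0.0777
time_s: 24.5
eef_pos: [0.5919, 0.1609, 0.1086]
tool_rot: [[-0.081, 0.996, 0.041], [0.997, 0.081, -0.008], [-0.011, 0.04, -0.999]]
contact_force: [0.6, 0.4, 0.1]
gripper_width: 0.0803
time_s: 25.0
eef_pos: [0.5114, 0.1567, 0.2537]
tool_rot: [[-0.079, 0.995, 0.055], [0.997, 0.08, -0.004], [-0.008, 0.054, -0.998]]
contact_force: [-0.6, 0.5, -0.2]
gripper_width: 0.0799
time_s: 25.5
eef_pos: [0.3843, 0.1461, 0.2504]
tool_rot: [[-0.08, 0.995, 0.061], [0.997, 0.081, -0.001], [-0.006, 0.06, -0.998]]
contact_force: [0.8, -0.1, 0.1]
gripper_width: 0.0798
748 [0.60202629 0.16374359 0.05003185] [-2.35604537 -0.385752  ] [0.56270375 0.09565259 0.0400021 ] [0.63553691 0.23273291 0.05981945]
985 [0.59934762 0.16651266 0.05000235] [-0.07020218  0.1069767 ] [0.56795778 0.09993805 0.04002141] [0.63225854 0.23383092 0.06124759]
```

View pics/f1.png

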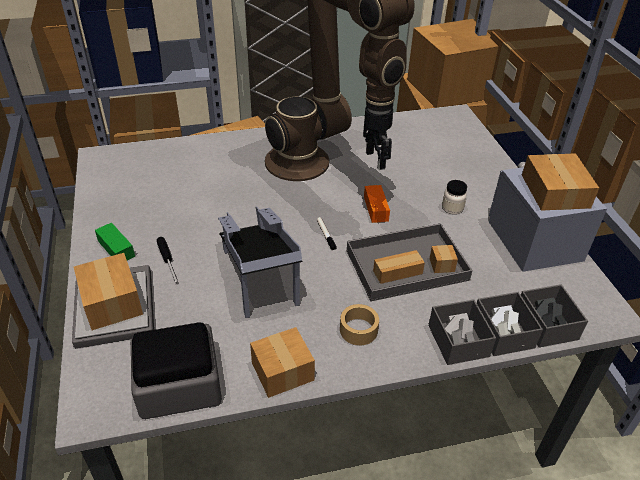

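View pics/f2.png

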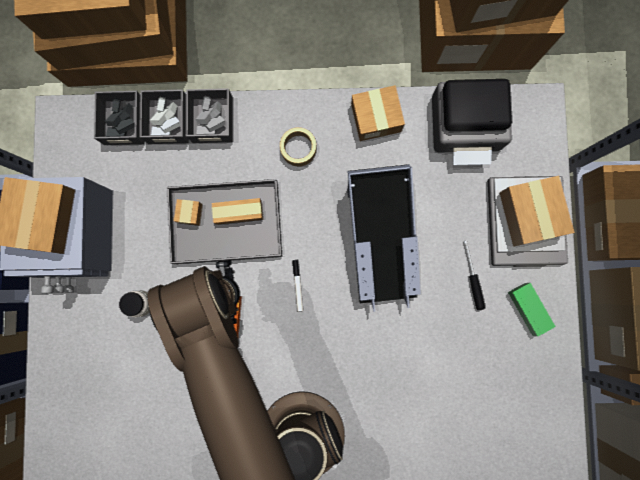

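Run:
```python
from cell import ctrl
print(ctrl.close_job())
```

```text
the job is handed in; nothing more can be done
None
```

I handed the job in at about 25.6 s on the robot's clock. The carton lies flat and right way up on the grey tray's floor, and the robot is touching nothing.

- **Push:** I reached through the slot with nearly closed fingers and pushed the carton up until it lay at chute x of about 46 to 100 mm. Depth readings confirmed it was wholly in the open part before I lifted it. Pushing tilted the tool by about 7°, so I pressed the fingertips briefly against the outside of the fixed end plate (about 23 N) to straighten it again.
- **Grasp:** My first squeeze on the 54 mm side did not level the carton in the jaws, and neither did a second try slightly lower. I carried it still tilted along the slope.
- **Set-down:** I put its low edge on the tray floor and pressed it flat while still gripped. The opening fell from 62 to 53 mm and the highest force I read was about 23 N upwards. About 3° of tilt remained when I opened the fingers, so one edge settled the last 2 to 3 mm.
- **Last checks:** From above, the top face is level to about 0.1°, at z of about 50 mm, as a 45 mm carton on a 5 mm floor should be, with the tape strip up. The scene camera's coarse fit gave about 2.4° instead; I took that as edge pixels, since the side faces are in that view. By eye the other things stand where they were; I did not measure them, and the orange block was mostly hidden by the arm from above.

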